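# Put the ring cutters back on their rack in order of size

## Task

Put the four round steel cutters back on the wooden peg rack in order of size, one over each peg: the largest on the peg next to the date stamp, then each smaller one in turn, the smallest at the far end. Each cutter stands flat on the board, rolled rim up, centred round its peg.

Things in the scene. Friction and masses are not known exactly. Their poses are not given: they have to be found in the camera images.
- cutter_66: the largest of four round steel ring cutters (plain open tubes, rolled rim at the top, otherwise alike): 66 mm outside diameter, 61 mm inside, 40 mm high, weight under 0.1 kg. It stands upright on the table. Origin: centre of its lower edge; z is its axis, pointing up to the rolled rim.
- cutter_54: the second largest of four round steel ring cutters (plain open tubes, rolled rim at the top, otherwise alike): 54 mm outside diameter, 49 mm inside, 40 mm high, weight under 0.1 kg. It stands upright on the table. Origin: centre of its lower edge; z is its axis, pointing up to the rolled rim.
- cutter_42: the second smallest of four round steel ring cutters (plain open tubes, rolled rim at the top, otherwise alike): 42 mm outside diameter, 37 mm inside, 40 mm high, weight under 0.1 kg. It stands upright on the table. Origin: centre of its lower edge; z is its axis, pointing up to the rolled rim.
- cutter_30: the smallest of four round steel ring cutters (plain open tubes, rolled rim at the top, otherwise alike): 30 mm outside diameter, 25 mm inside, 40 mm high, weight under 0.1 kg. It stands upright on the table. Origin: centre of its lower edge; z is its axis, pointing up to the rolled rim.
- peg_1: one of four equal dark wooden pegs fixed upright in one straight row on the rack, 76 mm from peg to peg; counted from the robot's left this is number 1. 10 mm diameter, 27 mm tall above the board. Origin: on the peg's axis at the board's top face; z up.
- peg_2: one of four equal dark wooden pegs fixed upright in one straight row on the rack, 76 mm from peg to peg; counted from the robot's left this is number 2. 10 mm diameter, 27 mm tall above the board. Origin: on the peg's axis at the board's top face; z up.
- peg_3: one of four equal dark wooden pegs fixed upright in one straight row on the rack, 76 mm from peg to peg; counted from the robot's left this is number 3. 10 mm diameter, 27 mm tall above the board. Origin: on the peg's axis at the board's top face; z up.
- peg_4: one of four equal dark wooden pegs fixed upright in one straight row on the rack, 76 mm from peg to peg; counted from the robot's left this is number 4. 10 mm diameter, 27 mm tall above the board. Origin: on the peg's axis at the board's top face; z up.
- rack: the fixed pale wooden board that carries the pegs: 74 mm (its x) by 316 mm (its y, the direction of the row, peg_1 at +y) by 12 mm thick, lying on the table. Origin: centre of its underside, midway between pegs 2 and 3. Behind its left half lies a slab on a tray, some 40 mm high; off its right end stands a closed wooden casket; all fixed things between the cutters and the rack are lower than 0.13 m.
- date_stamp: a small wooden hand stamp with a round handle, fixed, 30x50 mm foot, 68 mm tall, standing on the table just off one end of the rack in line with the pegs, 76 mm from the nearest peg: it marks the head of the row (a dark dome chocolate, 36 mm wide, 27 mm tall, fixed, stands likewise off the other end). Origin: centre of its underside.
There are look-alikes about, which are no part of the job. What is shaped like the cutter_42 but red is not meant.

How it is judged:
By the outcome, as a careful person would: the job done as asked, in the order asked, and still so for the second after the job is handed in, with the robot touching nothing.
It also fails if it takes over 106 s, if anything falls off the work surface, if the arm or the gripper's body presses on something with over 40 N, if the wrist force passes 120 N, or if a joint passes its speed limit or range.

## Robot

A 6-joint arm with a two-finger parallel gripper is mounted at the origin on a cart in front of the work surface, level with it; the furniture and walls round the work are solid. World frame = base frame: x ahead of the robot, y to its left, z up, the work surface at z = 0. Lengths are in mm, angles in rad, forces in N, time in s.
With the tool pointing down it reaches from about 350 to 875 mm from the base axis. Payload 4.2 kg.
Tool frame: the origin (TCP) lies at the very end of the fingers, on their centre line; the grasp point (between the pads) lies 19 mm behind it (r.hold_point_z is the distance from the TCP to the grasp point, in mm); z points along the fingers, y is the line along which they close (so a half turn about z gives the same grasp; the last joint's range is limited). The gripper opens to 87 mm and grips with 3 to 60 N. Pads are 19 mm wide; open, the fingers measure 117 mm over their backs; the gripper's body (75 mm by 190 mm) begins 51 mm behind the grasp point.
Start: joints at [1.525, 0.385, 0.008, 0, -1.194, -0.259], TCP at [187.532, 596.18, 222.55] pointing down, gripper open.
Joint ranges: [-3.14, 3.14], [-1.21, 2.06], [-1.07, 1.41], [-3.16, 2.05], [-2.99, -0.16], [-3.1, 3.1]. Speed limits (rad/s): [2.79, 2.79, 3.14, 3.14, 3.14, 3.14].

## Interface

Orientations are given as a unit quaternion [w, x, y, z].
In Python, from rig import r gives the robot as it stands.
- The arm moves only by the tool apply_moves, never from a script. Its argument "commands" is a list of rows, each a list of 3 entries, a list of its own where there are three numbers: the shift along the tool's x, y, z in cm, then the turn, a rotation vector about the tool's x, y, z in degrees, then the finger opening in cm, from 0 to 8.7. A call has exactly 5 rows; each row shifts and turns the commanded pose from where the row before left it, along the tool's axes as they then stand; what a row does not reach is not made up. A row lasts 1/8 s, in which the tool goes at most 62.5 mm and 10.7 degrees, less where a joint would pass 70% of its speed; a pose out of reach is approached as far as the arm can. A call with a gripper value outside its range is refused whole. The fingers move at their own pace and stop on an object; "force" is the grip in N (left out, the last holds). Time passes only in rows, so rows that do not move let the fingers close, or fill a call up. It gives the time, the measured TCP pose, the force, the opening and the grip force at its end, in the units of the state.
- r.sense(): the state, without advancing time (a new reading comes with each control period).
- r.get_image(name): name is "side" or "top"; returns the picture (400x640x3 uint8, red, green, blue); there is no depth.
- r.get_calibration(name): a dict with "intrinsics" (3x3 intrinsics, pixels), "world_to_cam" (4x4, takes a point from world to camera coordinates). Camera axes: x right, y down, z forward; pixel columns grow to the right and rows downward; lengths in mm; the calibration is good to about 2 mm. A picture is of the moment at which its call begins. get_calibration takes no time and is no camera call.
- r.finish_job(): hands the job in; it is judged then, once.
The state is a dict: "t": time; "joint_positions": joint angles; "qvel": joint speeds; "joint_efforts": joint torques, N m; "position": TCP position; "orientation": TCP orientation; "wrist_force": force on the tool from outside, world axes, zero at the start; "moment": the same for the moment, N m; "finger_gap": opening from 0.0 (shut) to 1.0 (fully open); "gripper_force": force on a finger pad.
Only numpy, scipy, OpenCV 4.12 (cv2) and the standard library are available. Lean on these libraries where they do the work, as an engineer would, in place of code of your own. Each camera call takes 0.05 s, during which the arm holds its last target. There are 200 camera calls.

## Working session

There is one attempt and no reset: what is moved stays moved. The work goes in short steps, Python scripts to look and compute and a tool call to move; the robot and the scene stay as the last step left them, time stands still between calls to the robot, and variables do not carry over. Pictures are saved under pics/ and viewed, at most 14 in all, crops included, and the job is handed in when it is done.

Besides the shell and the picture viewer there is one more tool, called after "Emit:" by a JSON object that holds its "fn" and its "kwargs", one argument or row to a line. apply_moves: Moves the arm, as the interface text tells. Its arguments: {"type":"object","properties":{"commands":{"type":"array","items":{"type":"array"}},"force":{"type":"number"}},"required":["commands"]}

```bash
mkdir -p pics; python3 - <<'E'
from rig import r
import cv2
for n in("top","side"):
    cv2.imwrite(f"pics/{n}0.png",cv2.cvtColor(r.get_image(n),cv2.COLOR_RGB2BGR))
    c=r.get_calibration(n);print(n,c["intrinsics"],c["world_to_cam"])
s=r.sense();print(s)
E
```

```text
top [[462.20899616   0.         318.16444461]
 [  0.         462.20899616 191.73416206]
 [  0.           0.           1.        ]] [[-2.58474281e-02 -9.99588359e-01  1.24508588e-02  1.89714551e+01]
 [-9.98653769e-01  2.52589302e-02 -4.53060280e-02  5.53352795e+02]
 [ 4.49728827e-02 -1.36051414e-02 -9.98895560e-01  1.22909717e+03]
 [ 0.00000000e+00  0.00000000e+00  0.00000000e+00  1.00000000e+00]]
side [[379.70116025   0.         320.24807069]
 [  0.         379.70116025 195.07043619]
 [  0.           0.           1.        ]] [[-9.81051614e-01 -1.93682755e-01 -4.97197412e-03  5.42482182e+02]
 [-7.11817932e-02  3.84183703e-01 -9.20508574e-01  7.73240657e+01]
 [ 1.80196788e-01 -9.02712509e-01 -3.90690727e-01  8.93798405e+02]
 [ 0.00000000e+00  0.00000000e+00  0.00000000e+00  1.00000000e+00]]
{'t': 0.1, 'joint_positions': array([ 1.52456644e+00,  3.85446032e-01,  6.80473594e-03, -4.34386842e-04,
       -1.19401092e+00, -2.58602572e-01]), 'qvel': array([-0.00026089, -0.00140885,  0.00138267,  0.0020489 ,  0.00117709,
       -0.001701  ]), 'joint_efforts': array([-1.39163069e-03, -3.91686845e+01,  1.87936306e+01,  4.23197553e+00,
        1.34774734e-02, -6.94313667e-05]), 'position': array([187.405357  , 595.6912027 , 221.60591917]), 'orientation': array([ 9.44113302e-04,  9.88394505e-01, -1.51905896e-01, -1.02396638e-04]), 'wrist_force': array([ 0.01039188, -0.28540049, -0.45466152]), 'moment': array([-0.00802086, -0.0109454 , -0.03880384]), 'gripper_force': 0.0, 'finger_gap': 0.9991186136030337}
```

View pics/top0.png

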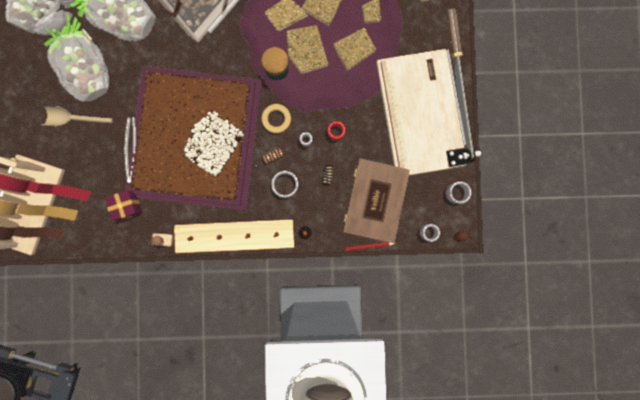

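View pics/side0.png

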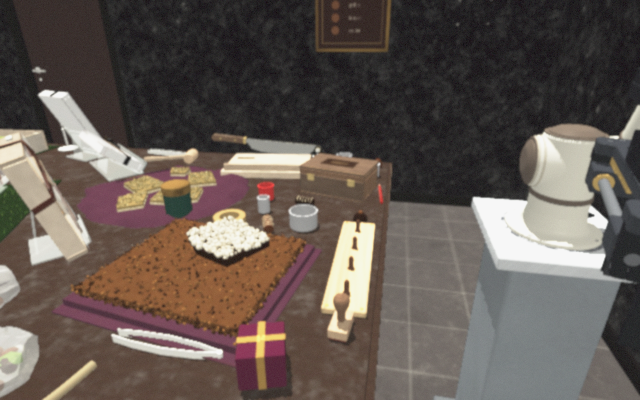

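The steel rings in top are at (285,184), (306,139), (458,192) and (431,233). The red ring (337,130) and the flat gold ring (276,118) are decoys. The stamp (160,240) stands left of the rack, next to peg_1. Next I'll measure the rings and pegs and check a crop.

```bash
cat > h.py <<'E'
from rig import r
import cv2,numpy as np
def ray(n,uv,z):
    c=r.get_calibration(n);T=np.array(c["world_to_cam"]);R,t=T[:3,:3],T[:3,3]
    o=-R.T@t;d=R.T@np.linalg.inv(c["intrinsics"])@np.array([uv[0],uv[1],1.]);return o+d*(z-o[2])/d[2]
def rect(n,img,z,x0,x1,y0,y1,s=1.0):
    """metric view of plane z: row0=x1 (far), col0=y1 (left); s mm per px"""
    c=r.get_calibration(n);T=np.array(c["world_to_cam"]);P=np.array(c["intrinsics"])@T[:3]
    xs=x1-s*np.arange(int((x1-x0)/s));ys=y1-s*np.arange(int((y1-y0)/s))
    X,Y=np.meshgrid(xs,ys,indexing='ij')
    p=np.stack([X,Y,np.full_like(X,z),np.ones_like(X)],-1)@P.T
    return cv2.remap(img,(p[...,0]/p[...,2]).astype('f4'),(p[...,1]/p[...,2]).astype('f4'),cv2.INTER_CUBIC)
def save(n,img): cv2.imwrite(f"pics/{n}.png",cv2.cvtColor(img,cv2.COLOR_RGB2BGR))
E
python3 - <<'E'
from h import *
im=r.get_image("top"); hsv=cv2.cvtColor(im,cv2.COLOR_RGB2HSV)
m=((hsv[...,1]<60)&(hsv[...,2]>95)).astype('u1')
for u,v in((285,184),(306,139),(458,192),(431,233)):
    b=np.zeros_like(m);cv2.circle(b,(u,v),17,1,-1)
    p=np.argwhere((m*b)>0)[:,::-1].astype('f4')
    h=cv2.convexHull(p);e=cv2.fitEllipse(h) if len(h)>5 else None
    c,rad=cv2.minEnclosingCircle(p)
    print((u,v),len(p),"ell",np.round(e[0],1),np.round(e[1],1),"mec",np.round(c,1),round(rad,1),"xy@40",ray("top",e[0],40).round(1), "D~",round((np.mean(e[1])+1)*1190/462))
# pegs: dark blobs on the board
b=im[215:255,170:300]; g=cv2.cvtColor(b,cv2.COLOR_RGB2GRAY)
mm=(g<110).astype('u1')
wood=cv2.morphologyEx((g>120).astype('u1'),cv2.MORPH_CLOSE,np.ones((9,9)))
n,l,s,c=cv2.connectedComponentsWithStats(mm&wood)
for i in range(1,n):print("peg",s[i],c[i]+[170,215],ray("top",c[i]+[170,215],20+0).round(1))
o=[cv2.resize(im[v-28:v+28,u-28:u+28],(260,260),interpolation=cv2.INTER_CUBIC) for u,v in((285,184),(306,139),(445,212))]
save("crop1",np.vstack([np.hstack(o),cv2.resize(im[210:260,145:320],(780,223),interpolation=cv2.INTER_CUBIC)]))
E
```

```text
(285, 184) 290 ell [284.5 183.5] [27.3 27.9] mec [284.4 183.5] 14.2 xy@40 [576.3  93.   40. ] D~ 74
(306, 139) 134 ell [306.2 142.4] [13.6 26.8] mec [306.  143.5] 12.2 xy@40 [683.5  33.3  40. ] D~ 55
(458, 192) 312 ell [459.2 192.1] [22.8 25.2] mec [458.8 192.4] 12.7 xy@40 [ 542.  -366.5   40. ] D~ 64
(431, 233) 217 ell [430.4 232.1] [18.4 20.1] mec [430.1 232.2] 10.1 xy@40 [ 439.  -286.6   40. ] D~ 52
peg [114   0   8   4  32] [287.5 216.5] [489.4  88.2  20. ]
peg [ 0 11  4 20 52] [171.90384615 233.69230769] [451.9 395.   20. ]
peg [76 19  4  4 11] [247.45454545 235.54545455] [441.7 195.5  20. ]
peg [105  18   3   3   8] [276.125 234.125] [443.5 119.4  20. ]
peg [47 21  4  3 10] [218.8 237. ] [439.9 271.4  20. ]
peg [18 22  5  3 10] [190.1 238.2] [438.7 347.2  20. ]
peg [  5  36  67   4 198] [213.15151515 252.9040404 ] [398.4 286.9  20. ]
```

View pics/crop1.png

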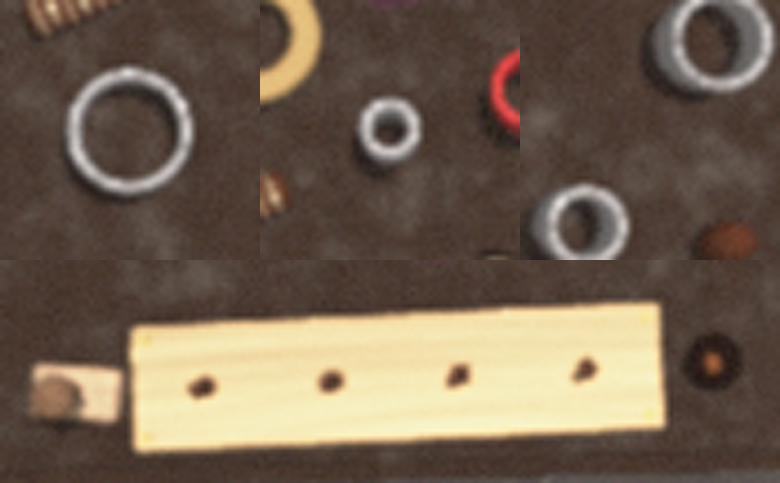

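The crop confirms the four steel rings by size. The 66 is at (284.5,183.5), the 30 at (305.4,138.6), the 54 at (459.2,191.8) and the 42 at (430.6,232.1). The stamp is at the left end, so the order is 66 on peg_1 through to 30 on peg_4. I'll take the peg positions from the board outline as a check.

```bash
python3 - <<'E'
from h import *
im=r.get_image("top")
for n,uv in dict(c66=(284.5,183.6),c30=(305.4,138.6),c54=(459.2,191.9),c42=(430.6,232.1)).items():print(n,ray("top",uv,40).round(1))
hsv=cv2.cvtColor(im,cv2.COLOR_RGB2HSV);R=rect("top",im,12,380,520,30,420,.5)
g=((R[...,0]>185)&(R[...,2]>110)).astype('u1')
c=max(cv2.findContours(g,0,1)[0],key=cv2.contourArea)
(bx,by),wh,a=cv2.minAreaRect(c);cx,cy=520-.5*bx,420-.5*by
box=cv2.boxPoints(((bx,by),wh,a));W=np.c_[520-.5*box[:,1],420-.5*box[:,0]]
cx,cy=W.mean(0);print("board",cx,cy,np.array(wh)/2,a,W.round(1))
E
```

```text
c66 [576.  93.  40.]
c30 [693.6  35.2  40. ]
c54 [ 542.6 -366.5   40. ]
c42 [ 439. -287.   40.]
board 441.77783 233.27414 [ 75.9487381  317.70758057] 88.91908264160156 [[476.7 392.8]
 [482.7  75.2]
 [406.8  73.7]
 [400.8 391.4]]
```

Emit:
{"fn": "apply_moves", "kwargs": {
  "commands": [
    [[0,0,0],[0,0,10.5],8.7],
    [[0,0,0],[0,0,10.5],8.7],
    [[0,0,0],[0,0,10.5],8.7],
    [[0,0,0],[0,0,10.5],8.7],
    [[0,0,0],[0,0,10.5],8.7]
  ]
}}

```text
t: 0.82
position: [187.5, 596.0, 222.2]
orientation: [0.0, 0.818, -0.576, 0.0]
wrist_force: [0.0, 0.9, -0.5]
finger_gap: 0.999
gripper_force: 0.0
```

Emit:
{"fn": "apply_moves", "kwargs": {
  "commands": [
    [[0,0,0],[0,0,10],8.7],
    [[0,0,0],[0,0,9.8],8.7],
    [[4.5,-3.5,0],[0,0,0],8.7],
    [[4.5,-3.5,0],[0,0,0],8.7],
    [[4.5,-3.5,0],[0,0,0],8.7]
  ]
}}

```text
t: 1.45
position: [293.8, 460.1, 222.4]
orientation: [0.0, 0.709, -0.705, 0.0]
wrist_force: [0.1, -0.0, 0.6]
finger_gap: 0.996
gripper_force: 0.0
```

Emit:
{"fn": "apply_moves", "kwargs": {
  "commands": [
    [[4.5,-3.5,0],[0,0,0],8.7],
    [[4.5,-3.5,0],[0,0,0],8.7],
    [[4.5,-3.5,0],[0,0,0],8.7],
    [[4.5,-3.5,0],[0,0,0],8.7],
    [[4.5,-3.5,0],[0,0,0],8.7]
  ]
}}

```text
t: 2.08
position: [469.9, 235.8, 222.7]
orientation: [-0.0, 0.709, -0.706, -0.0]
wrist_force: [0.4, 1.3, -0.2]
finger_gap: 0.998
gripper_force: 0.0
```

Emit:
{"fn": "apply_moves", "kwargs": {
  "commands": [
    [[4.5,-3.5,0],[0,0,0],8.7],
    [[4.5,-3.5,0],[0,0,0],8.7],
    [[4.5,-3.5,3],[0,0,0],8.7],
    [[0,0,5],[0,0,0],8.7],
    [[0,0,0],[0,0,0],8.7]
  ]
}}

```text
t: 2.7
position: [570.8, 102.3, 139.4]
orientation: [0.005, 0.708, -0.706, -0.002]
wrist_force: [0.1, -0.3, 0.6]
finger_gap: 1.0
gripper_force: 0.0
```

Emit:
{"fn": "apply_moves", "kwargs": {
  "commands": [
    [[0.93,-0.52,0],[0,0,0],8.7],
    [[0,0,6],[0,0,0],8.7],
    [[0,0,5.2],[0,0,0],8.7],
    [[0,0,1.5],[0,0,0],8.7],
    [[0,0,0],[0,0,0],8.7]
  ]
}}

```text
t: 3.32
position: [580.1, 95.5, 17.8]
orientation: [-0.001, 0.709, -0.705, 0.001]
wrist_force: [0.9, 0.2, 0.1]
finger_gap: 1.0
gripper_force: 0.0
```

Emit:
{"fn": "apply_moves", "kwargs": {
  "commands": [
    [[0,0,0],[0,0,0],6],
    [[0,0,0],[0,0,0],6],
    [[0,0,0],[0,0,0],6],
    [[0,0,0],[0,0,0],6],
    [[0,0,0],[0,0,0],6]
  ],
  "force": 12
}}

```text
t: 3.95
position: [579.3, 95.1, 17.7]
orientation: [-0.001, 0.709, -0.706, 0.0]
wrist_force: [-1.4, 0.6, 6.0]
finger_gap: 0.757
gripper_force: 12.0
```

```bash
python3 - <<'E'
from h import *
a=r.get_image("top");b=r.get_image("side")
z=lambda i,u,v,w,h:cv2.resize(i[v-h:v+h,u-w:u+w],(390,390),interpolation=cv2.INTER_CUBIC)
save("g66",np.hstack([z(a,285,184,50,50),z(b,303,200,50,50)]))
E
```

```text
(no output)
```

View pics/g66.png

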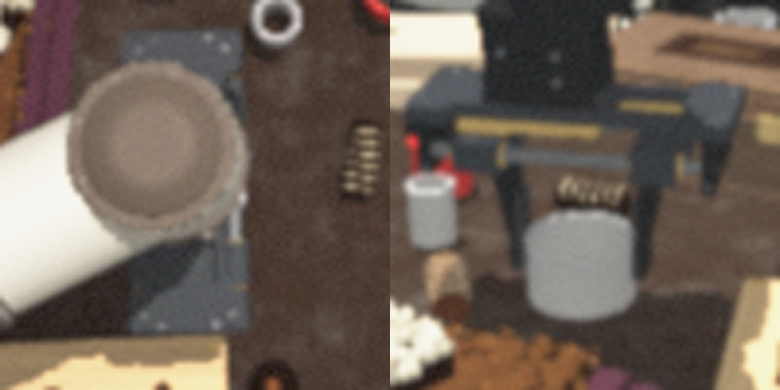

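The ring is held, with a gap of 66 mm. I'll lift it and carry it to peg_1.

Emit:
{"fn": "apply_moves", "kwargs": {
  "commands": [
    [[0,0,-2],[0,0,0],6],
    [[0,0,-5],[0,0,0],6],
    [[0,0,-5],[0,0,0],6],
    [[0,0,-2],[0,0,0],6],
    [[-3,1.4,0],[0,0,0],6]
  ],
  "force": 15
}}

```text
t: 4.68
position: [566.2, 124.4, 158.8]
orientation: [-0.002, 0.708, -0.707, 0.001]
wrist_force: [-0.8, 0.9, -0.9]
finger_gap: 0.755
gripper_force: 15.0
```

Emit:
{"fn": "apply_moves", "kwargs": {
  "commands": [
    [[-5,2.8,0],[0,0,0],6],
    [[-5,2.8,0],[0,0,0],6],
    [[-5,2.8,0],[0,0,0],6],
    [[-5,2.8,0],[0,0,0],6],
    [[-2.4,1.4,0],[0,0,0],6]
  ]
}}

```text
t: 5.3
position: [436.2, 350.5, 156.5]
orientation: [-0.0, 0.71, -0.705, -0.0]
wrist_force: [-0.8, 0.1, -0.1]
finger_gap: 0.763
gripper_force: 15.0
```

Emit:
{"fn": "apply_moves", "kwargs": {
  "commands": [
    [[0,0,3],[0,0,0],6],
    [[0,0,3],[0,0,0],6],
    [[0,0,0],[0,0,0],6],
    [[0,0,0],[0,0,0],6],
    [[0,0,0],[0,0,0],6]
  ]
}}

```text
t: 5.92
position: [438.5, 348.9, 97.9]
orientation: [-0.001, 0.709, -0.706, -0.0]
wrist_force: [0.1, -0.3, -0.6]
finger_gap: 0.76
gripper_force: 15.0
```

```bash
python3 - <<'E'
from h import *
s=r.sense();print(s["position"],s["orientation"],s["finger_gap"]*87)
a=r.get_image("top");b=r.get_image("side")
save("c66",cv2.resize(b[200:350,240:440],(800,600),interpolation=cv2.INTER_CUBIC))
c=r.get_calibration("side");P=c["intrinsics"]@c["world_to_cam"][:3]
for X in ([439.6,347.3,39],[439.6,347.3,12],[439.6,349,90],[441,271.3,39],[443.9,119.3,39]):
    q=P@np.r_[X,1];uv=q[:2]/q[2];print(X,uv.round(1),(uv-[240,200])*4)
E
```

```text
[438.46242149 348.90850067  97.93327116] [-1.45831268e-03  7.08539996e-01 -7.05669138e-01 -1.21319944e-04] 66.14937011571709
[439.6, 347.3, 39] [346.  279.7] [424.13431044 318.71317728]
[439.6, 347.3, 12] [345.7 292.7] [422.78412291 370.90821709]
[439.6, 349, 90] [346.6 254.4] [426.26693015 217.48218754]
[441, 271.3, 39] [350.7 255.9] [442.60014962 223.6366295 ]
[443.9, 119.3, 39] [357.6 219.9] [470.38689628  79.63599998]
```

View pics/c66.png

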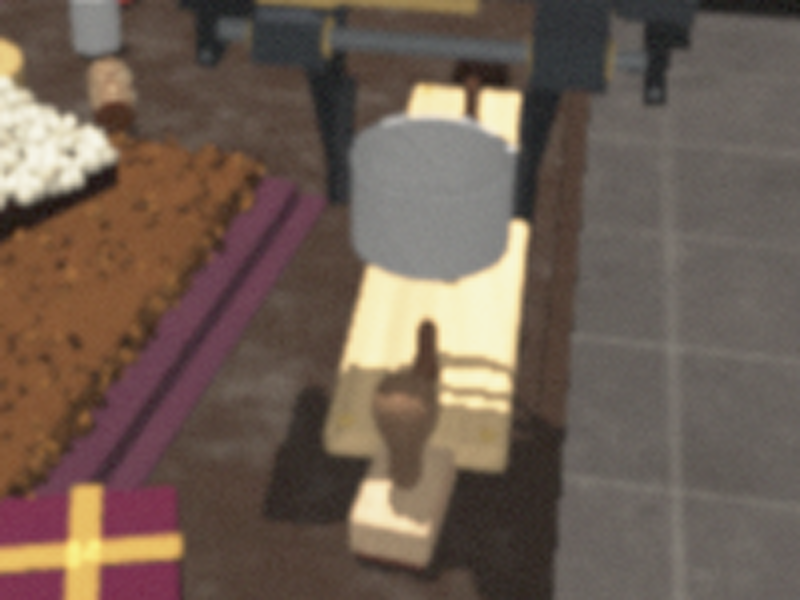

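Emit:
{"fn": "apply_moves", "kwargs": {
  "commands": [
    [[-0.1,-0.1,2],[0,0,0],6],
    [[0,0,3],[0,0,0],6],
    [[0,0,1.3],[0,0,0],6],
    [[0,0,0.5],[0,0,0],6],
    [[0,0,0],[0,0,0],6]
  ]
}}

```text
t: 6.65
position: [439.2, 349.8, 29.7]
orientation: [-0.001, 0.709, -0.705, 0.0]
wrist_force: [-0.5, -0.1, 1.0]
finger_gap: 0.758
gripper_force: 15.0
```

Emit:
{"fn": "apply_moves", "kwargs": {
  "commands": [
    [[0,0,0],[0,0,0],6],
    [[0,0,0],[0,0,0],7.6],
    [[0,0,0],[0,0,0],8.2],
    [[0,0,0],[0,0,0],8.2],
    [[0,0,-2],[0,0,0],8.2]
  ]
}}

```text
t: 7.28
position: [437.9, 348.2, 47.1]
orientation: [0.002, 0.708, -0.706, 0.0]
wrist_force: [0.2, 0.3, 0.2]
finger_gap: 0.939
gripper_force: 0.0
```

Emit:
{"fn": "apply_moves", "kwargs": {
  "commands": [
    [[0,0,-6],[0,0,0],8.2],
    [[0,0,-5],[0,0,0],8.2],
    [[5.8,0,-1],[0,0,0],8],
    [[5.8,0,0],[0,0,0],8],
    [[5.8,0,0],[0,0,0],8]
  ]
}}

```text
t: 7.9
position: [439.2, 173.7, 168.7]
orientation: [-0.0, 0.709, -0.705, 0.0]
wrist_force: [1.1, -0.3, 1.1]
finger_gap: 0.923
gripper_force: 0.0
```

Emit:
{"fn": "apply_moves", "kwargs": {
  "commands": [
    [[5.4,-1,0],[0,0,0],8],
    [[5.4,-1,0],[0,0,0],8],
    [[5.4,-1,0],[0,0,0],8],
    [[5.4,-1,0],[0,0,0],8],
    [[5.4,-1,0],[0,0,0],8]
  ]
}}

```text
t: 8.52
position: [490.7, -96.3, 168.6]
orientation: [-0.0, 0.709, -0.706, 0.0]
wrist_force: [0.5, 0.4, 0.7]
finger_gap: 0.916
gripper_force: 0.0
```

Emit:
{"fn": "apply_moves", "kwargs": {
  "commands": [
    [[5.4,-1,0],[0,0,0],8],
    [[5.4,-1,0],[0,0,0],8],
    [[5.4,-1,0],[0,0,0],8],
    [[5.4,-1,0],[0,0,0],8],
    [[5.4,-1,0],[0,0,0],8]
  ]
}}

```text
t: 9.15
position: [541.8, -366.2, 168.2]
orientation: [0.0, 0.709, -0.706, -0.0]
wrist_force: [1.1, 0.6, -0.0]
finger_gap: 0.919
gripper_force: 0.0
```

Emit:
{"fn": "apply_moves", "kwargs": {
  "commands": [
    [[0,0,4],[0,0,0],8],
    [[0,0,4],[0,0,0],8],
    [[0,0,0],[0,0,0],8],
    [[0,0,0],[0,0,0],8],
    [[0,0,0],[0,0,0],8]
  ]
}}

```text
t: 9.78
position: [543.1, -364.7, 90.9]
orientation: [-0.001, 0.709, -0.705, 0.002]
wrist_force: [0.1, 0.9, 0.3]
finger_gap: 0.918
gripper_force: 0.0
```

```bash
python3 - <<'E'
from h import *
s=r.sense();print(s["position"],s["orientation"],s["finger_gap"]*87)
a=r.get_image("top")
R=rect("top",a,52,380,500,60,420,.5)   # plane of the rim on the board
g=cv2.cvtColor(R,cv2.COLOR_RGB2HSV)
m=((g[...,1]<50)&(g[...,2]>110)).astype('u1')
k=m[:,:]; p=np.argwhere(k>0)[:,::-1].astype('f4')
(c,rad)=cv2.minEnclosingCircle(p);print("rim",500-.5*c[1],420-.5*c[0],rad/2,len(p))
save("p66",np.vstack([cv2.resize(R,(720,240)),cv2.resize(rect("top",a,12,380,500,60,420,.5),(720,240))]))
E
```

```text
[ 543.0611918  -364.70162754   90.86656476] [-0.0007094   0.70881741 -0.70538879  0.00200817] 79.89796393870961
rim 440.3013725280762 345.81368255615234 37.877601623535156 6509
```

View pics/p66.png

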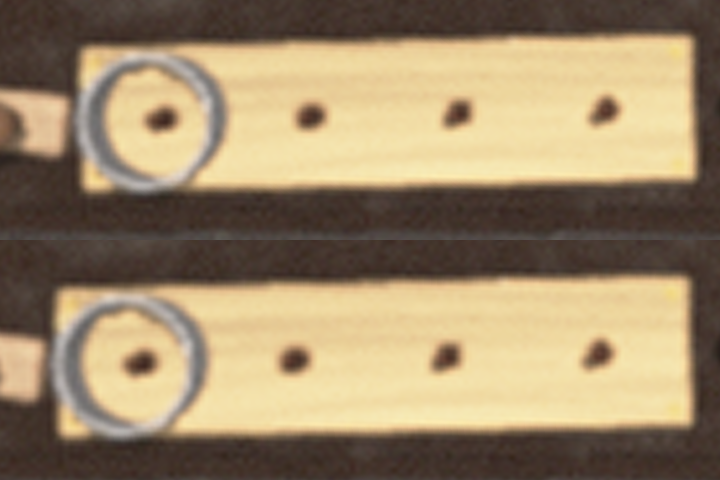

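Ring 66 sits on peg_1, off by about 2 mm in y at most. Next is the 54.

Emit:
{"fn": "apply_moves", "kwargs": {
  "commands": [
    [[0.15,0,2],[0,0,0],8],
    [[0,0,3.5],[0,0,0],8],
    [[0,0,1.8],[0,0,0],8],
    [[0,0,0],[0,0,0],8],
    [[0,0,0],[0,0,0],8]
  ]
}}

```text
t: 10.45
position: [542.8, -366.3, 16.9]
orientation: [-0.0, 0.709, -0.705, 0.001]
wrist_force: [-0.7, -0.2, -0.1]
finger_gap: 0.919
gripper_force: 0.0
```

Emit:
{"fn": "apply_moves", "kwargs": {
  "commands": [
    [[0,0,0],[0,0,0],5],
    [[0,0,0],[0,0,0],5],
    [[0,0,0],[0,0,0],5],
    [[0,0,0],[0,0,0],5],
    [[0,0,0],[0,0,0],5]
  ],
  "force": 12
}}

```text
t: 11.08
position: [541.8, -365.8, 15.6]
orientation: [-0.0, 0.709, -0.706, 0.0]
wrist_force: [0.4, 0.6, 0.4]
finger_gap: 0.604
gripper_force: 12.0
```

Emit:
{"fn": "apply_moves", "kwargs": {
  "commands": [
    [[0,0,0],[0,0,0],4.8],
    [[0,0,-4],[0,0,0],4.8],
    [[0,0,-6],[0,0,0],4.8],
    [[0,0,-6],[0,0,0],4.8],
    [[0,0,0],[0,0,0],4.8]
  ],
  "force": 15
}}

```text
t: 11.7
position: [544.6, -367.4, 182.2]
orientation: [-0.002, 0.709, -0.705, 0.006]
wrist_force: [0.7, 0.1, -1.5]
finger_gap: 0.606
gripper_force: 15.0
```

Emit:
{"fn": "apply_moves", "kwargs": {
  "commands": [
    [[-5.8,0.93,0],[0,0,0],4.8],
    [[-5.8,0.93,0],[0,0,0],4.8],
    [[-5.8,0.93,0],[0,0,0],4.8],
    [[-5.8,0.93,0],[0,0,0],4.8],
    [[-5.8,0.93,0],[0,0,0],4.8]
  ]
}}

```text
t: 12.32
position: [492.8, -74.3, 174.5]
orientation: [0.0, 0.708, -0.706, -0.001]
wrist_force: [1.4, 0.9, -1.0]
finger_gap: 0.601
gripper_force: 15.0
```

Emit:
{"fn": "apply_moves", "kwargs": {
  "commands": [
    [[-5.8,0.93,0],[0,0,0],4.8],
    [[-5.8,0.93,0],[0,0,0],4.8],
    [[-5.8,0.93,0],[0,0,0],4.8],
    [[-5.8,0.93,0],[0,0,0],4.8],
    [[-5.8,0.93,0],[0,0,0],4.8]
  ]
}}

```text
t: 12.95
position: [445.1, 215.3, 174.7]
orientation: [0.001, 0.709, -0.706, -0.0]
wrist_force: [1.5, -0.2, -1.5]
finger_gap: 0.602
gripper_force: 15.0
```

Emit:
{"fn": "apply_moves", "kwargs": {
  "commands": [
    [[-5.8,0.9,0],[0,0,0],4.8],
    [[0,0,4],[0,0,0],4.8],
    [[0,0,3],[0,0,0],4.8],
    [[0,0,0],[0,0,0],4.8],
    [[0,0,0],[0,0,0],4.8]
  ]
}}

```text
t: 13.58
position: [437.6, 272.0, 106.1]
orientation: [-0.0, 0.709, -0.706, 0.0]
wrist_force: [1.1, 0.5, 0.0]
finger_gap: 0.6
gripper_force: 15.0
```

```bash
python3 - <<'E'
from h import *
s=r.sense();print(s["position"],s["orientation"],s["finger_gap"]*87)
b=r.get_image("side")
save("c54",cv2.resize(b[170:320,250:450],(800,600),interpolation=cv2.INTER_CUBIC))
c=r.get_calibration("side");P=c["intrinsics"]@c["world_to_cam"][:3]
x,y,z=s["position"]
for X in ([441,271.3,39],[441,271.3,12],[x,y,z-16],[x,y+27,z-16],[439.6,347.3,39]):
    q=P@np.r_[X,1];uv=q[:2]/q[2];print(X,(uv-[250,170])*4)
E
```

```text
[437.5687017  271.98443337 106.14117732] [-4.99669927e-04  7.08632804e-01 -7.05577255e-01  1.91116093e-04] 52.1988391654632
[441, 271.3, 39] [402.60014962 343.6366295 ]
[441, 271.3, 12] [401.10926573 392.2511208 ]
[np.float64(437.56870170459183), np.float64(271.98443336950095), np.float64(90.14117732210714)] [412.86931224 248.87574487]
[np.float64(437.56870170459183), np.float64(298.98443336950095), np.float64(90.14117732210714)] [405.78618366 277.90236849]
[439.6, 347.3, 39] [384.13431044 438.71317728]
```

View pics/c54.png

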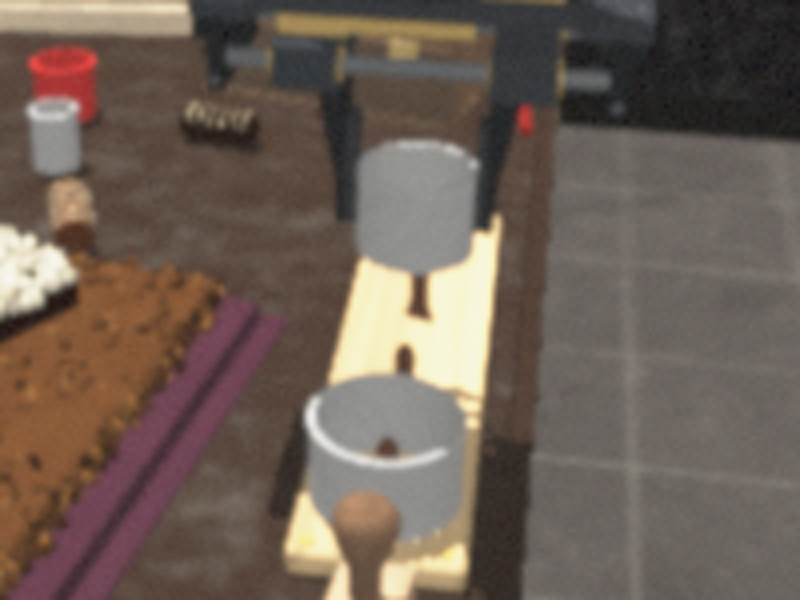

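Emit:
{"fn": "apply_moves", "kwargs": {
  "commands": [
    [[0.1,-0.3,2],[0,0,0],4.8],
    [[0,0,3],[0,0,0],4.8],
    [[0,0,2],[0,0,0],4.8],
    [[0,0,0.8],[0,0,0],4.8],
    [[0,0,0],[0,0,0],4.8]
  ]
}}

```text
t: 14.25
position: [440.7, 271.3, 28.3]
orientation: [-0.001, 0.709, -0.706, 0.0]
wrist_force: [-0.3, 0.6, -0.2]
finger_gap: 0.601
gripper_force: 15.0
```

Emit:
{"fn": "apply_moves", "kwargs": {
  "commands": [
    [[0,0,0],[0,0,0],4.8],
    [[0,0,0],[0,0,0],6.4],
    [[0,0,0],[0,0,0],7],
    [[0,0,0],[0,0,0],7],
    [[0,0,-2],[0,0,0],7]
  ]
}}

```text
t: 14.88
position: [439.2, 269.9, 46.4]
orientation: [0.002, 0.708, -0.706, 0.0]
wrist_force: [0.4, 0.8, -0.3]
finger_gap: 0.798
gripper_force: 0.0
```

Emit:
{"fn": "apply_moves", "kwargs": {
  "commands": [
    [[0,0,-6],[0,0,0],7],
    [[0,0,-5],[0,0,0],7],
    [[5.8,0,-1],[0,0,0],7],
    [[5.8,0,0],[0,0,0],7],
    [[5.8,0,0],[0,0,0],7]
  ]
}}

```text
t: 15.5
position: [440.5, 95.3, 167.9]
orientation: [-0.001, 0.709, -0.705, 0.0]
wrist_force: [0.9, 0.3, 0.0]
finger_gap: 0.805
gripper_force: 0.0
```

Emit:
{"fn": "apply_moves", "kwargs": {
  "commands": [
    [[5.5,0,0],[0,0,0],7],
    [[5.5,0,0],[0,0,0],7],
    [[5.5,0,0],[0,0,0],7],
    [[5.5,0,0],[0,0,0],7],
    [[5.5,0,0],[0,0,0],7]
  ]
}}

```text
t: 16.12
position: [441.7, -180.0, 167.7]
orientation: [-0.0, 0.709, -0.706, 0.0]
wrist_force: [0.8, 0.3, 0.1]
finger_gap: 0.805
gripper_force: 0.0
```

Emit:
{"fn": "apply_moves", "kwargs": {
  "commands": [
    [[5.5,0,0],[0,0,0],7],
    [[5.5,0,0],[0,0,0],7],
    [[0,0,3],[0,0,0],7],
    [[0,0,0],[0,0,0],7],
    [[0,0,0],[0,0,0],7]
  ]
}}

```text
t: 16.75
position: [442.8, -288.1, 138.2]
orientation: [0.0, 0.709, -0.705, 0.0]
wrist_force: [0.9, 0.8, 0.3]
finger_gap: 0.803
gripper_force: 0.0
```

Emit:
{"fn": "apply_moves", "kwargs": {
  "commands": [
    [[-0.1,0.35,3],[0,0,0],7],
    [[0,0,5],[0,0,0],7],
    [[0,0,3],[0,0,0],7],
    [[0,0,1.2],[0,0,0],7],
    [[0,0,0],[0,0,0],7]
  ]
}}

```text
t: 17.38
position: [439.7, -287.0, 16.0]
orientation: [-0.0, 0.709, -0.705, 0.0]
wrist_force: [0.8, -0.7, 1.1]
finger_gap: 0.803
gripper_force: 0.0
```

Emit:
{"fn": "apply_moves", "kwargs": {
  "commands": [
    [[0,0,0],[0,0,0],3.8],
    [[0,0,0],[0,0,0],3.8],
    [[0,0,0],[0,0,0],3.8],
    [[0,0,0],[0,0,0],3.8],
    [[0,0,0],[0,0,0],3.8]
  ],
  "force": 12
}}

```text
t: 18.0
position: [438.8, -287.3, 15.8]
orientation: [0.0, 0.709, -0.706, 0.0]
wrist_force: [-1.4, 0.4, 3.2]
finger_gap: 0.47
gripper_force: 12.0
```

```bash
python3 - <<'E'
from h import *
s=r.sense();print(s["position"],s["finger_gap"]*87)
a=r.get_image("top");b=r.get_image("side")
R=cv2.resize(rect("top",a,52,390,490,150,400,.5),(750,300))
S=cv2.resize(b[220:320,280:430],(450,300),interpolation=cv2.INTER_CUBIC)
save("p54",np.vstack([R,np.hstack([S,np.zeros((300,300,3),'u1')])]))
# rim circles by Hough on the metric view at rim height
R2=rect("top",a,52,380,500,150,420,.5);g=cv2.cvtColor(R2,cv2.COLOR_RGB2GRAY);h=cv2.cvtColor(R2,cv2.COLOR_RGB2HSV)
sat=cv2.GaussianBlur(255-h[...,1],(5,5),0)
for n,D,y in(("66",66,347),("54",54,271)):
    u=int((420-y)*2);sub=sat[:,max(u-90,0):u+90]
    c=cv2.HoughCircles(sub,cv2.HOUGH_GRADIENT,1,500,param1=80,param2=8,minRadius=int(D-6),maxRadius=int(D+4))
    if c is not None:
        c=c[0,0];print(n,500-.5*c[1],420-.5*(c[0]+max(u-90,0)),c[2])
E
```

```text
[ 438.821956   -287.32852624   15.79390815] 40.907783183263895
66 440.75 339.25 60.4
54 442.75 261.75 49.2
```

View pics/p54.png

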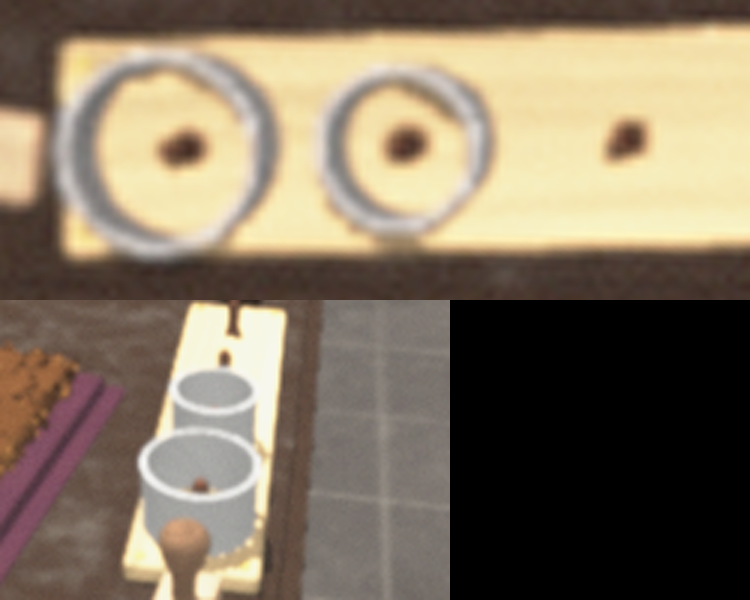

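Both rings sit round pegs 1 and 2. The 42 is held, with a gap of 41 mm. I'll take the row profile to get the offsets more precisely while I lift and carry.

```bash
python3 - <<'E'
from h import *
a=np.mean([r.get_image("top").astype('f4') for _ in range(4)],0)
R=rect("top",a,52,434,446,60,400,1.)   # rows x, cols y=400-i
p=R[4:9].mean(0)
for i in range(10,175): print(400-i,p[i].astype(int).tolist(),end=' ;' if i%4 else '\n')
E
```

```text
390 [226, 191, 151] ;389 [217, 178, 141] ;388 [200, 160, 127]
387 [175, 138, 111] ;386 [153, 122, 99] ;385 [136, 113, 96] ;384 [131, 114, 102]
383 [137, 124, 116] ;382 [149, 140, 136] ;381 [165, 157, 153] ;380 [178, 171, 167]
379 [182, 176, 173] ;378 [178, 173, 169] ;377 [166, 162, 159] ;376 [152, 149, 146]
375 [137, 134, 132] ;374 [126, 124, 123] ;373 [121, 119, 119] ;372 [122, 118, 118]
371 [125, 120, 119] ;370 [138, 130, 123] ;369 [163, 145, 130] ;368 [188, 161, 136]
367 [215, 184, 146] ;366 [231, 202, 155] ;365 [239, 216, 162] ;364 [246, 226, 168]
363 [245, 226, 169] ;362 [244, 225, 170] ;361 [243, 226, 170] ;360 [243, 225, 170]
359 [243, 225, 170] ;358 [243, 225, 171] ;357 [243, 225, 171] ;356 [243, 225, 171]
355 [243, 225, 171] ;354 [243, 225, 171] ;353 [244, 226, 172] ;352 [243, 225, 170]
351 [243, 222, 166] ;350 [242, 217, 160] ;349 [231, 200, 146] ;348 [216, 180, 132]
347 [195, 156, 115] ;346 [169, 128, 95] ;345 [149, 111, 82] ;344 [128, 92, 68]
343 [114, 79, 59] ;342 [107, 73, 54] ;341 [95, 64, 48] ;340 [87, 59, 46]
339 [81, 56, 44] ;338 [77, 52, 41] ;337 [77, 52, 40] ;336 
[... 1566 characters left out ...]
72, 136, 100] ;258 [198, 161, 117] ;257 [220, 184, 134] ;256 [239, 208, 154]
255 [244, 220, 165] ;254 [246, 230, 175] ;253 [248, 235, 181] ;252 [246, 233, 181]
251 [246, 233, 182] ;250 [246, 233, 181] ;249 [246, 231, 179] ;248 [245, 227, 174]
247 [243, 222, 169] ;246 [236, 214, 168] ;245 [228, 207, 172] ;244 [219, 200, 178]
243 [212, 198, 186] ;242 [210, 200, 194] ;241 [198, 192, 189] ;240 [176, 172, 171]
239 [158, 153, 151] ;238 [156, 145, 137] ;237 [169, 150, 133] ;236 [191, 165, 137]
235 [212, 185, 145] ;234 [229, 204, 156] ;233 [243, 222, 167] ;232 [246, 227, 173]
231 [245, 229, 177] ;230 [246, 232, 180] ;229 [246, 232, 180] ;228 [245, 232, 180]
227 [245, 232, 180] ;226 [245, 232, 180] ;
```

Emit:
{"fn": "apply_moves", "kwargs": {
  "commands": [
    [[0,0,0],[0,0,0],3.6],
    [[0,0,-4],[0,0,0],3.6],
    [[0,0,-6],[0,0,0],3.6],
    [[0,0,-6],[0,0,0],3.6],
    [[0,0,0],[0,0,0],3.6]
  ],
  "force": 15
}}

```text
t: 18.92
position: [442.1, -288.4, 180.5]
orientation: [-0.003, 0.709, -0.705, 0.006]
wrist_force: [0.3, 0.3, -1.0]
finger_gap: 0.47
gripper_force: 15.0
```

Emit:
{"fn": "apply_moves", "kwargs": {
  "commands": [
    [[-5.3,0,0],[0,0,0],3.6],
    [[-5.3,0,0],[0,0,0],3.6],
    [[-5.3,0,0],[0,0,0],3.6],
    [[-5.3,0,0],[0,0,0],3.6],
    [[-5.3,0,0],[0,0,0],3.6]
  ]
}}

```text
t: 19.55
position: [436.8, -20.6, 174.1]
orientation: [0.001, 0.708, -0.706, -0.001]
wrist_force: [1.0, 0.8, -0.1]
finger_gap: 0.466
gripper_force: 15.0
```

Emit:
{"fn": "apply_moves", "kwargs": {
  "commands": [
    [[-5.3,0,0],[0,0,0],3.6],
    [[-5.3,0,0],[0,0,0],3.6],
    [[-5.3,0,0],[0,0,0],3.6],
    [[-5.3,0,0],[0,0,0],3.6],
    [[0,0,0],[0,0,0],3.6]
  ]
}}

```text
t: 20.18
position: [436.5, 192.6, 173.9]
orientation: [0.001, 0.71, -0.704, -0.0]
wrist_force: [0.1, -0.8, -0.6]
finger_gap: 0.471
gripper_force: 15.0
```

Emit:
{"fn": "apply_moves", "kwargs": {
  "commands": [
    [[-0.3,-0.4,3.5],[0,0,0],3.6],
    [[0,0,3.5],[0,0,0],3.6],
    [[0,0,0],[0,0,0],3.6],
    [[0,0,0],[0,0,0],3.6],
    [[0,0,0],[0,0,0],3.6]
  ]
}}

```text
t: 20.8
position: [441.7, 193.1, 106.8]
orientation: [-0.001, 0.708, -0.706, 0.0]
wrist_force: [0.4, -0.1, -1.1]
finger_gap: 0.47
gripper_force: 15.0
```

```bash
python3 - <<'E'
from h import *
s=r.sense();print(s["position"],s["orientation"],s["finger_gap"]*87)
E
```

```text
[441.66686338 193.13331442 106.80147114] [-1.44835964e-03  7.08499620e-01 -7.05709689e-01  1.56214671e-04] 40.91672258457528
```

Emit:
{"fn": "apply_moves", "kwargs": {
  "commands": [
    [[-0.35,-0.1,2],[0,0,0],3.6],
    [[0,0,3],[0,0,0],3.6],
    [[0,0,2],[0,0,0],3.6],
    [[0,0,0.85],[0,0,0],3.6],
    [[0,0,0],[0,0,0],3.6]
  ]
}}

```text
t: 21.42
position: [442.5, 196.8, 27.7]
orientation: [-0.001, 0.709, -0.706, 0.0]
wrist_force: [-0.7, 0.2, 0.1]
finger_gap: 0.472
gripper_force: 15.0
```

Emit:
{"fn": "apply_moves", "kwargs": {
  "commands": [
    [[0,0,0],[0,0,0],3.6],
    [[0,0,0],[0,0,0],5.2],
    [[0,0,0],[0,0,0],6],
    [[0,0,0],[0,0,0],6],
    [[0,0,-2],[0,0,0],6]
  ]
}}

```text
t: 22.05
position: [440.9, 195.5, 46.0]
orientation: [0.002, 0.708, -0.706, -0.0]
wrist_force: [-0.0, 0.5, -0.1]
finger_gap: 0.685
gripper_force: 0.0
```

Emit:
{"fn": "apply_moves", "kwargs": {
  "commands": [
    [[0,0,-6],[0,0,0],6],
    [[0,0,-6],[0,0,0],6],
    [[3.2,-5,0],[0,0,0],6],
    [[3.2,-5,0],[0,0,0],6],
    [[3.2,-5,0],[0,0,0],6]
  ]
}}

```text
t: 22.68
position: [593.6, 100.1, 167.4]
orientation: [-0.0, 0.709, -0.705, 0.0]
wrist_force: [-0.5, 1.4, 0.3]
finger_gap: 0.691
gripper_force: 0.0
```

Emit:
{"fn": "apply_moves", "kwargs": {
  "commands": [
    [[3.2,-5,0],[0,0,0],6],
    [[3.2,-5,0],[0,0,0],6],
    [[0,0,4],[0,0,0],6],
    [[0,0,3],[0,0,0],6],
    [[0,0,0],[0,0,0],6]
  ]
}}

```text
t: 23.3
position: [690.4, 36.6, 93.5]
orientation: [0.003, 0.708, -0.706, -0.002]
wrist_force: [0.3, -0.1, 0.6]
finger_gap: 0.69
gripper_force: 0.0
```

Emit:
{"fn": "apply_moves", "kwargs": {
  "commands": [
    [[0,0,0],[0,0,0],6],
    [[0,0,0],[0,0,0],6],
    [[0,0,0],[0,0,0],6],
    [[0,0,0],[0,0,0],6],
    [[0,0,0],[0,0,0],6]
  ]
}}

```text
t: 23.92
position: [692.5, 37.4, 97.2]
orientation: [-0.0, 0.709, -0.706, 0.0]
wrist_force: [-0.4, -0.4, -0.3]
finger_gap: 0.686
gripper_force: 0.0
```

Emit:
{"fn": "apply_moves", "kwargs": {
  "commands": [
    [[0.2,-0.1,2],[0,0,0],6],
    [[0,0,3],[0,0,0],6],
    [[0,0,2],[0,0,0],6],
    [[0,0,1.1],[0,0,0],6],
    [[0,0,0],[0,0,0],6]
  ]
}}

```text
t: 24.55
position: [693.3, 35.2, 15.3]
orientation: [0.001, 0.709, -0.706, -0.0]
wrist_force: [-0.2, 0.8, 0.7]
finger_gap: 0.686
gripper_force: 0.0
```

Emit:
{"fn": "apply_moves", "kwargs": {
  "commands": [
    [[0,0,0],[0,0,0],2.4],
    [[0,0,0],[0,0,0],2.4],
    [[0,0,0],[0,0,0],2.4],
    [[0,0,0],[0,0,0],2.4],
    [[0,0,0],[0,0,0],2.4]
  ],
  "force": 12
}}

```text
t: 25.18
position: [693.8, 35.3, 16.4]
orientation: [-0.0, 0.709, -0.706, 0.0]
wrist_force: [0.8, -0.4, 1.8]
finger_gap: 0.329
gripper_force: 12.0
```

Emit:
{"fn": "apply_moves", "kwargs": {
  "commands": [
    [[0,0,0],[0,0,0],2.3],
    [[0,0,-4],[0,0,0],2.3],
    [[0,0,-6],[0,0,0],2.3],
    [[0,0,-6],[0,0,0],2.3],
    [[0,0,0],[0,0,0],2.3]
  ],
  "force": 15
}}

```text
t: 25.8
position: [696.7, 35.7, 183.0]
orientation: [-0.005, 0.709, -0.705, 0.004]
wrist_force: [0.2, 0.2, -0.4]
finger_gap: 0.334
gripper_force: 15.0
```

Emit:
{"fn": "apply_moves", "kwargs": {
  "commands": [
    [[-1.7,5,0],[0,0,0],2.3],
    [[-1.7,5,0],[0,0,0],2.3],
    [[-1.7,5,0],[0,0,0],2.3],
    [[-1.7,5,0],[0,0,0],2.3],
    [[-1.7,5,0],[0,0,0],2.3]
  ]
}}

```text
t: 26.42
position: [440.8, 119.2, 174.8]
orientation: [0.001, 0.708, -0.706, -0.0]
wrist_force: [-0.7, 1.0, -0.4]
finger_gap: 0.334
gripper_force: 15.0
```

Emit:
{"fn": "apply_moves", "kwargs": {
  "commands": [
    [[0,0,3.5],[0,0,0],2.3],
    [[0,0,3.5],[0,0,0],2.3],
    [[0,0,0],[0,0,0],2.3],
    [[0,0,0],[0,0,0],2.3],
    [[0,0,0],[0,0,0],2.3]
  ]
}}

```text
t: 27.05
position: [444.1, 119.7, 107.1]
orientation: [-0.001, 0.709, -0.706, 0.0]
wrist_force: [-0.7, 0.5, -1.1]
finger_gap: 0.326
gripper_force: 15.0
```

```bash
python3 - <<'E'
from h import *
s=r.sense();print(s["position"],s["orientation"],s["finger_gap"]*87)
a=r.get_image("top");b=r.get_image("side")
save("c30",np.hstack([cv2.resize(b[160:300,290:430],(400,400),interpolation=cv2.INTER_CUBIC),cv2.resize(a[205:255,190:240],(400,400),interpolation=cv2.INTER_CUBIC)]))
R=rect("top",a.astype('f4'),52,437,447,60,400,1.);p=R[3:8].mean(0)
print([(400-i,int(p[i,0]),int(p[i,2])) for i in range(175,245)])
E
```

```text
[444.07213871 119.68049231 107.09665542] [-1.21235883e-03  7.08512120e-01 -7.05697536e-01  3.05584103e-04] 28.39982933402106
[(225, 181, 126), (224, 167, 121), (223, 153, 116), (222, 146, 113), (221, 144, 112), (220, 141, 111), (219, 141, 110), (218, 140, 109), (217, 137, 106), (216, 133, 103), (215, 129, 99), (214, 126, 96), (213, 123, 94), (212, 119, 91), (211, 117, 89), (210, 116, 88), (209, 117, 88), (208, 118, 90), (207, 119, 91), (206, 121, 92), (205, 121, 93), (204, 121, 93), (203, 121, 93), (202, 122, 94), (201, 123, 95), (200, 124, 96), (199, 125, 97), (198, 125, 97), (197, 126, 98), (196, 127, 98), (195, 128, 98), (194, 129, 98), (193, 129, 99), (192, 131, 100), (191, 132, 101), (190, 133, 102), (189, 134, 102), (188, 134, 103), (187, 134, 103), (186, 135, 103), (185, 136, 103), (184, 137, 105), (183, 139, 106), (182, 140, 107), (181, 141, 108), (180, 141, 108), (179, 142, 109), (178, 143, 110), (177, 144, 111), (176, 145, 111), (175, 144, 110), (174, 144, 110), (173, 144, 110), (172, 145, 111), (171, 145, 111), (170, 146, 112), (169, 146, 112), (168, 147, 113), (167, 148, 114), (166, 149, 114), (165, 149, 114), (164, 149, 114), (163, 150, 114), (162, 150, 115), (161, 150, 115), (160, 150, 116), (159, 151, 116), (158, 151, 116), (157, 151, 117), (156, 150, 116)]
```

View pics/c30.png

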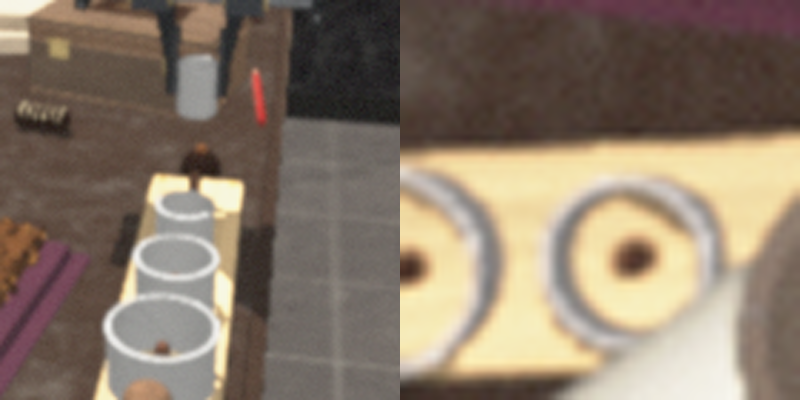

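Emit:
{"fn": "apply_moves", "kwargs": {
  "commands": [
    [[0,0,2],[0,0,0],2.3],
    [[0,0,2.5],[0,0,0],2.3],
    [[0,0,2],[0,0,0],2.3],
    [[0,0,1.35],[0,0,0],2.3],
    [[0,0,0],[0,0,0],2.3]
  ]
}}

```text
t: 27.78
position: [443.5, 119.4, 27.3]
orientation: [0.0, 0.709, -0.706, 0.0]
wrist_force: [-0.2, 0.3, -0.5]
finger_gap: 0.326
gripper_force: 15.0
```

Emit:
{"fn": "apply_moves", "kwargs": {
  "commands": [
    [[0,0,0],[0,0,0],2.3],
    [[0,0,0],[0,0,0],4],
    [[0,0,0],[0,0,0],5],
    [[0,0,0],[0,0,0],5],
    [[0,0,-2],[0,0,0],5]
  ]
}}

```text
t: 28.4
position: [442.1, 118.6, 46.6]
orientation: [0.002, 0.708, -0.706, -0.0]
wrist_force: [0.1, -0.1, 0.2]
finger_gap: 0.563
gripper_force: 0.0
```

Emit:
{"fn": "apply_moves", "kwargs": {
  "commands": [
    [[0,0,-6],[0,0,0],5],
    [[0,0,-5],[0,0,0],5],
    [[5,0,0],[0,0,0],5],
    [[5,0,0],[0,0,0],5],
    [[5,0,0],[0,0,0],5]
  ]
}}

```text
t: 29.02
position: [443.6, -32.0, 157.8]
orientation: [-0.0, 0.709, -0.705, 0.0]
wrist_force: [1.4, 0.2, -0.2]
finger_gap: 0.575
gripper_force: 0.0
```

Emit:
{"fn": "apply_moves", "kwargs": {
  "commands": [
    [[5,0,0],[0,0,0],5],
    [[5,0,0],[0,0,0],5],
    [[5,0,0],[0,0,0],5],
    [[0,0,0],[0,0,0],5],
    [[0,0,0],[0,0,0],5]
  ]
}}

```text
t: 29.65
position: [444.1, -180.7, 157.3]
orientation: [0.0, 0.708, -0.706, -0.0]
wrist_force: [0.1, 0.5, 0.0]
finger_gap: 0.573
gripper_force: 0.0
```

```bash
python3 - <<'E'
from h import *
a=np.mean([r.get_image("top").astype('f4') for _ in range(4)],0);b=r.get_image("side")
R=rect("top",a,52,380,500,70,400,.5)
save("fin",np.clip(np.vstack([cv2.resize(R,(792,288)),cv2.resize(b[200:310,270:430],(436,300),interpolation=cv2.INTER_CUBIC)if 0 else cv2.copyMakeBorder(cv2.resize(b[200:310,270:430],(436,300),interpolation=cv2.INTER_CUBIC),0,0,0,356,0).astype('f4')]),0,255).astype('u1'))
for xc,lo,hi in((442,165,230),(444,95,145)):
    p=rect("top",a,52,xc-4,xc+4,60,400,1.)[2:7].mean(0)
    print([(y,int(p[400-y,0]),int(p[400-y,2])) for y in range(hi,lo,-1)])
# centroid of dark peg blobs and x of ring tops (profile along x through ring centre)
for n,y in(("66",347.5),("54",268.6),("42",195),("30",119)):
    q=rect("top",a,52,390,490,y-3,y+3,1.).mean(1)
    print(n,[(490-i,int(q[i,0]),int(q[i,2])) for i in range(0,100,1)] if n in("54","30") else '')
E
```

```text
[(230, 246, 177), (229, 245, 177), (228, 244, 177), (227, 244, 178), (226, 244, 178), (225, 245, 178), (224, 245, 177), (223, 244, 174), (222, 244, 169), (221, 242, 165), (220, 236, 165), (219, 229, 167), (218, 220, 171), (217, 212, 178), (216, 205, 182), (215, 188, 176), (214, 169, 163), (213, 153, 147), (212, 145, 134), (211, 147, 129), (210, 163, 130), (209, 188, 137), (208, 215, 148), (207, 237, 161), (206, 243, 169), (205, 246, 176), (204, 249, 180), (203, 247, 179), (202, 246, 175), (201, 247, 170), (200, 240, 159), (199, 222, 142), (198, 203, 125), (197, 174, 103), (196, 151, 87), (195, 131, 74), (194, 114, 61), (193, 108, 57), (192, 103, 53), (191, 97, 50), (190, 96, 50), (189, 101, 54), (188, 108, 59), (187, 124, 69), (186, 145, 83), (185, 165, 96), (184, 186, 111), (183, 197, 118), (182, 201, 124), (181, 198, 130), (180, 189, 132), (179, 182, 141), (178, 184, 154), (177, 187, 166), (176, 187, 173), (175, 185, 174), (174, 187, 170), (173, 193, 162), (172, 201, 154), (171, 215, 152), (170, 228, 157), (169, 240, 165), (168, 246, 171), (167, 246, 176), (166, 246, 180)]
[(145, 2
[... 3416 characters left out ...]
2), (433, 208, 169), (432, 206, 181), (431, 210, 194), (430, 212, 199), (429, 207, 191), (428, 198, 174), (427, 195, 154), (426, 196, 140), (425, 204, 134), (424, 217, 137), (423, 231, 150), (422, 243, 164), (421, 247, 174), (420, 246, 179), (419, 246, 184), (418, 246, 184), (417, 246, 184), (416, 246, 186), (415, 246, 187), (414, 248, 185), (413, 253, 182), (412, 250, 173), (411, 236, 154), (410, 216, 135), (409, 179, 107), (408, 139, 83), (407, 101, 63), (406, 68, 46), (405, 56, 41), (404, 48, 38), (403, 46, 38), (402, 49, 39), (401, 49, 38), (400, 47, 36), (399, 46, 34), (398, 46, 34), (397, 47, 35), (396, 47, 35), (395, 47, 34), (394, 45, 32), (393, 44, 31), (392, 42, 30), (391, 41, 30)]
```

View pics/fin.png

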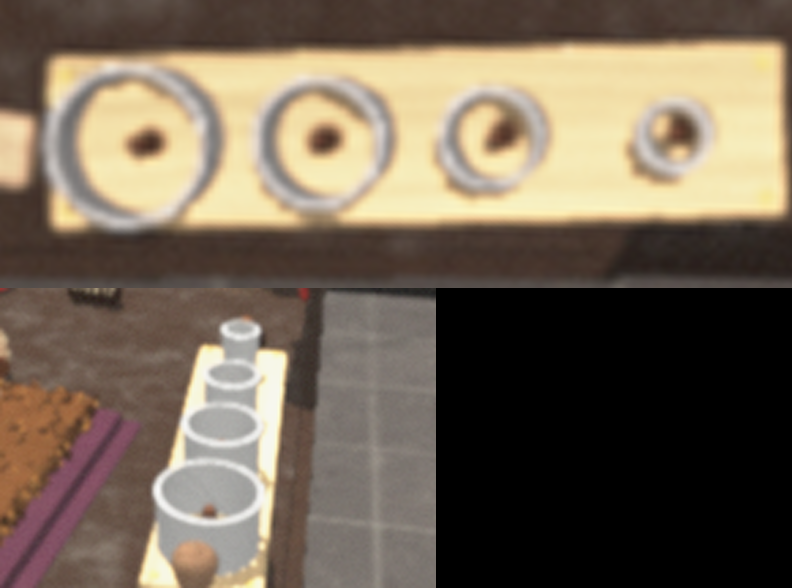

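All four are on their pegs in the right order. The 54 is about 3 mm off-centre in y, while the others are within about 1 mm. I'll regrip the 54 and nudge it.

Emit:
{"fn": "apply_moves", "kwargs": {
  "commands": [
    [[-5.6,0,0],[0,0,0],7],
    [[-5.6,0,0],[0,0,0],7],
    [[-5.6,0,0],[0,0,0],7],
    [[-5.6,0,0],[0,0,0],7],
    [[-5.6,0,0],[0,0,0],7]
  ]
}}

```text
t: 30.52
position: [442.8, 101.8, 157.8]
orientation: [-0.0, 0.709, -0.705, 0.0]
wrist_force: [0.8, -0.2, 0.3]
finger_gap: 0.802
gripper_force: 0.0
```

Emit:
{"fn": "apply_moves", "kwargs": {
  "commands": [
    [[-5.6,0,0],[0,0,0],7],
    [[-5.6,0,0],[0,0,0],7],
    [[-5.6,0,0],[0,0,0],7],
    [[0,0,4],[0,0,0],7],
    [[0,0,0],[0,0,0],7]
  ]
}}

```text
t: 31.15
position: [440.1, 266.6, 114.9]
orientation: [0.004, 0.709, -0.705, -0.0]
wrist_force: [-0.2, -1.4, 0.8]
finger_gap: 0.805
gripper_force: 0.0
```

Emit:
{"fn": "apply_moves", "kwargs": {
  "commands": [
    [[0,0,0],[0,0,0],7],
    [[0,0,0],[0,0,0],7],
    [[0,0,0],[0,0,0],7],
    [[0,0,0],[0,0,0],7],
    [[0,0,0],[0,0,0],7]
  ]
}}

```text
t: 31.78
position: [442.7, 267.2, 117.7]
orientation: [-0.0, 0.708, -0.706, -0.0]
wrist_force: [-0.2, 0.4, -0.7]
finger_gap: 0.807
gripper_force: 0.0
```

Emit:
{"fn": "apply_moves", "kwargs": {
  "commands": [
    [[-0.1,0.1,3],[0,0,0],7],
    [[0,0,3],[0,0,0],7],
    [[0,0,2],[0,0,0],7],
    [[0,0,0.9],[0,0,0],7],
    [[0,0,0],[0,0,0],7]
  ]
}}

```text
t: 32.4
position: [441.5, 268.2, 28.2]
orientation: [0.0, 0.709, -0.706, 0.0]
wrist_force: [-0.2, -0.1, 0.8]
finger_gap: 0.805
gripper_force: 0.0
```

Emit:
{"fn": "apply_moves", "kwargs": {
  "commands": [
    [[0,0,0],[0,0,0],4.8],
    [[0,0,0],[0,0,0],4.8],
    [[0,0,0],[0,0,0],4.8],
    [[0,0,0],[0,0,0],4.8],
    [[0,0,-0.2],[0,0,0],4.8]
  ],
  "force": 12
}}

```text
t: 33.02
position: [441.5, 268.2, 30.4]
orientation: [0.0, 0.709, -0.706, -0.0]
wrist_force: [-0.1, 0.3, -0.4]
finger_gap: 0.607
gripper_force: 12.0
```

Emit:
{"fn": "apply_moves", "kwargs": {
  "commands": [
    [[-0.15,0,0],[0,0,0],4.8],
    [[-0.15,0,0],[0,0,0],4.8],
    [[0,0,0],[0,0,0],4.8],
    [[0,0,0.2],[0,0,0],4.8],
    [[0,0,0],[0,0,0],4.8]
  ]
}}

```text
t: 33.65
position: [441.6, 271.4, 29.1]
orientation: [-0.0, 0.709, -0.706, 0.0]
wrist_force: [-2.2, -1.2, 5.3]
finger_gap: 0.604
gripper_force: 12.0
```

Emit:
{"fn": "apply_moves", "kwargs": {
  "commands": [
    [[0,0,0],[0,0,0],4.8],
    [[0,0,0],[0,0,0],6.4],
    [[0,0,0],[0,0,0],7],
    [[0,0,0],[0,0,0],7],
    [[0,0,-2],[0,0,0],7]
  ]
}}

```text
t: 34.28
position: [440.6, 270.3, 47.2]
orientation: [0.002, 0.708, -0.706, 0.0]
wrist_force: [-0.4, 0.6, -0.6]
finger_gap: 0.796
gripper_force: 0.0
```

Emit:
{"fn": "apply_moves", "kwargs": {
  "commands": [
    [[0,0,-6],[0,0,0],7],
    [[0,0,-5],[0,0,0],7],
    [[5.5,0,0],[0,0,0],7],
    [[5.5,0,0],[0,0,0],7],
    [[5.5,0,0],[0,0,0],7]
  ]
}}

```text
t: 34.9
position: [441.9, 104.8, 158.6]
orientation: [-0.0, 0.709, -0.705, 0.0]
wrist_force: [0.8, -1.6, 0.6]
finger_gap: 0.806
gripper_force: 0.0
```

Emit:
{"fn": "apply_moves", "kwargs": {
  "commands": [
    [[5.5,0,0],[0,0,0],7],
    [[5.5,0,0],[0,0,0],7],
    [[5.5,0,0],[0,0,0],7],
    [[5.5,0,0],[0,0,0],7],
    [[5.5,0,0],[0,0,0],7]
  ]
}}

```text
t: 35.52
position: [443.1, -170.5, 158.5]
orientation: [-0.0, 0.709, -0.706, 0.0]
wrist_force: [1.3, -0.5, 0.1]
finger_gap: 0.802
gripper_force: 0.0
```

```bash
python3 - <<'E'
from h import *
a=np.mean([r.get_image("top").astype('f4') for _ in range(4)],0);b=r.get_image("side")
p=rect("top",a,52,437,445,60,400,1.)[2:7].mean(0)
print([(y,int(p[400-y,0]),int(p[400-y,2])) for y in list(range(303,286,-1))+list(range(252,236,-1))])
R=rect("top",a,52,380,500,70,400,.5)
save("fin2",np.clip(np.vstack([cv2.resize(R,(792,288)),cv2.copyMakeBorder(cv2.resize(b[200:310,270:430],(436,300),interpolation=cv2.INTER_CUBIC),0,0,0,356,0).astype('f4')]),0,255).astype('u1'))
E
```

```text
[(303, 243, 170), (302, 246, 172), (301, 243, 172), (300, 238, 174), (299, 234, 177), (298, 226, 179), (297, 215, 181), (296, 205, 181), (295, 185, 172), (294, 164, 157), (293, 145, 140), (292, 130, 126), (291, 126, 121), (290, 135, 121), (289, 153, 124), (288, 177, 132), (287, 204, 143), (252, 247, 176), (251, 245, 174), (250, 243, 170), (249, 238, 169), (248, 232, 174), (247, 225, 182), (246, 217, 190), (245, 215, 198), (244, 208, 197), (243, 189, 183), (242, 168, 163), (241, 159, 144), (240, 167, 136), (239, 186, 137), (238, 208, 142), (237, 225, 152)]
```

View pics/fin2.png

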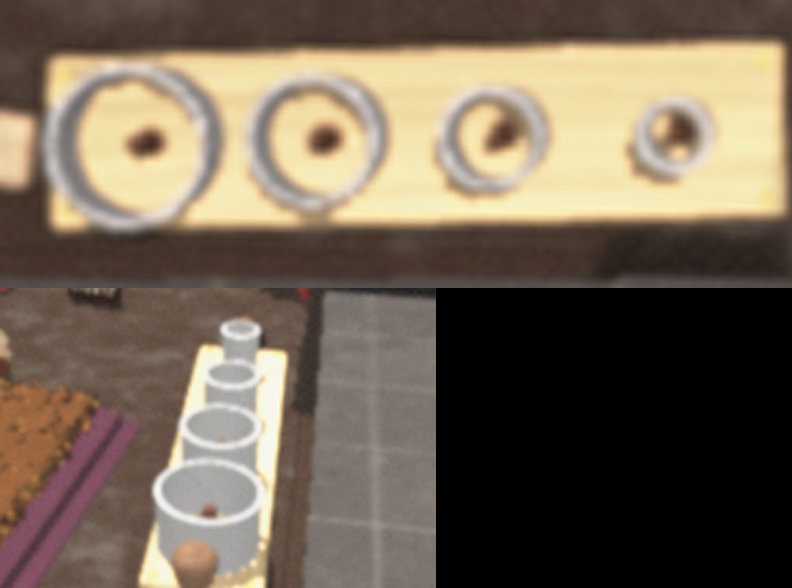

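The 54 ring is now centred at about y = 271 on peg_2. All four stand flat in the right order, and the arm is clear.

```bash
python3 -c "
from rig import r
print(r.finish_job())"
```

```text
the job is handed in; nothing more can be done
None
```

The four cutters are on the rack in order of size, 66, 54, 42 and 30 mm from the date stamp outward. Each stands flat, rim up, within about 1.5 mm of its peg's centre by the cameras, and the job was handed in at about 36 s.

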